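Clamp the tablet bottle in its cam holder

TASK

On the dispensing table stand two bottle holders with cam clamps. In the holder that has a bottle standing in it, turn the cam anticlockwise (seen from above) by its upright black handle until its nose points squarely at the sprung follower and presses it in, so that the jaw holds the bottle, and let go. Keep the bottle upright in its holder, and leave the cam of the empty holder as it is.

Things in the scene. Friction and masses are not known exactly. Their poses are not given: they have to be found in the camera images.
- cam (a joint): Cam angle of the holder with the bottle, rad, growing anticlockwise from above. 0: nose (high point) squarely at the follower. Starts at -1.4 to -0.85, range -1.6 to 0.7, light drag (0.05 N m), stays where left. From about -0.7 the nose pushes the follower; past 0 it lets it out again. Flat steel lobe 16 mm thick, 24 mm radius round its upright pivot, nose reaching 38 mm.
- cam_grip (a point): On the cam's fixed pivot axis, 58 mm above the table, inside the handle: an upright black bar 50 mm long, 14 mm wide, from 35 to 77 mm above the table, centred on the pivot, lengthwise along the nose. Axes turn with the cam: x from pivot to nose, z up. Grip across the bar (along y) and turn it about the pivot. Other parts of the clamp are below 46 mm.
- follower (a joint): How far the sprung steel follower is pushed in, m: 0 free, 0.006 with the cam's nose squarely on it. Its flat face, 34 mm wide, stands 32 mm from the cam's pivot; it carries a sprung rubber jaw towards the bottle. It pushes on the cam with at most 4 N.
- bottle: White tablet bottle, 48 mm in diameter, 80 mm tall, about 90 g, loose, upright on its holder's 12 mm aluminium plate (220 x 110 mm) between the jaw and a white V-block; top 92 mm above the table. Origin: centre of its underside, 117 mm from the cam's pivot on the line through pivot and follower. The clamp shifts it 1 to 2 mm.
- spare_cam_nose (a point): Tip of the nose (high point) of the cam of the other, empty holder, of the same make, 38 mm from that cam's pivot, 29 mm above the table. Not to be moved.
There are look-alikes about, which are no part of the job. Leave any turquoise look-alike of the part that bears cam alone. What is shaped like the bottle but turquoise is not meant.

How it is judged:
At the end, for the whole second after the job is handed in: The cam's nose points at the follower within 0.26 rad (15 degrees) either way, the follower is pushed in by more than 4 mm, and the bottle stands upright (within 0.15 rad) in its holder, 105 to 130 mm from the cam's pivot (value of joint cam between -0.26 and 0.26 rad and value of joint follower above 0.004 m and angle between bottle's own z axis and vertical below 0.15 rad and horizontal distance between bottle and cam_grip between 0.105 and 0.13 m); the robot touches nothing.
It fails at once if the cam of the empty holder is moved (its nose by more than 12 mm) (distance of spare_cam_nose from where it was at the start of the episode above 0.012 m).
It fails at once if the bottle is knocked over (tilted more than 0.5 rad) (angle between bottle's own z axis and vertical above 0.5 rad).
It also fails if it takes over 34 s, if anything falls off the work surface, if the arm or the gripper's body presses on something with over 40 N, if the wrist force passes 120 N, or if a joint passes its speed limit or range.

ROBOT

A 6-joint arm with a two-finger parallel gripper is mounted at the origin on the work surface. World frame = base frame: x ahead of the robot, y to its left, z up, the work surface at z = 0. Lengths are in m, angles in rad, forces in N, time in s.
With the tool pointing down it reaches from about 0.35 to 0.85 m from the base axis. Payload 8.1 kg.
Tool frame: the origin (TCP) lies between the finger pads; the fingertips stand 14 mm ahead of it and the grasp point (between the pads) lies 5 mm behind it (robot.tip_reach is the z of the fingertips in the tool frame, in m); z points along the fingers, y is the line along which they close (so a half turn about z gives the same grasp; the last joint's range is limited). The gripper opens to 93 mm and grips with 3 to 60 N. Pads are 15 mm wide; open, the fingers measure 128 mm over their backs; the gripper's body (75 mm by 188 mm) begins 65 mm behind the grasp point.
Start: joints at [1.187, 0.13, 1.488, -0, 1.523, -0.085], TCP at [0.177, 0.573, 0.233] pointing down, gripper open.
Joint ranges: [-2.96, 2.96], [-0.89, 2.26], [0.02, 2.5], [-1.34, 4.48], [0, 2.73], [-2.66, 2.66]. Speed limits (rad/s): [2.39, 2.39, 2.79, 3.14, 3.14, 3.14].

INTERFACE

Orientations are given as a rotation vector (axis times angle).
In Python, from plant import robot gives the robot as it stands. The module is installed in compiled form; this text tells all that it offers.
- The arm moves only by the shell command python3 -m handwheel 'ROWS' [FORCE]. ROWS is JSON, a list of rows, each a list of 7 numbers: the closure, from -1 (fully open) to 1 (shut), then the shift along the tool's x, y, z each as a share of 100 cm, from -1 to 1, then the turn, a rotation vector about the tool's x, y, z each as a share of 180 degrees, from -1 to 1. In form: [[grip, tx, ty, tz, rx, ry, rz], ...]. A call has 1 to 20 rows; each row is the pose to reach, as a shift and turn from the pose commanded when the call began, along the tool's axes at that moment, turning the shorter way round; what a row does not reach only later rows make up. A row lasts 1/8 s, in which the tool goes at most 62.5 mm and 10.7 degrees, less where a joint would pass 70% of its speed; a pose out of reach is approached as far as the arm can. A call with a number of a shift or a turn outside -1 to 1 is refused whole. A call with a gripper value outside its range is refused whole. The fingers move at their own pace and stop on an object; FORCE is the grip in N (left out, the last holds). Time passes only in rows, so rows that repeat a pose let the fingers close. It gives the time, the measured TCP pose, the force, the opening and the grip force at its end, in the units of the state.
- robot.read_state(): the state, without advancing time (a new reading comes with each control period).
- robot.read_camera(name): name is "scene" or "side" or "wrist"; returns a dict with "frame" (420x560x3 uint8, red, green, blue), "fx", "fy", "cx", "cy" (pixels), "rvec" (rotation vector, rad) and "tvec" (3), from world to camera coordinates, as OpenCV has them; the wrist camera has in their place "T_tool_cam" (4x4, takes a point from camera to tool coordinates, whose origin is the TCP and whose axes are the flange's). Camera axes: x right, y down, z forward; pixel columns grow to the right and rows downward; lengths in m; the calibration is good to about 2 mm. A picture is of the moment at which its call begins: read the wrist's pose just before it. There is no depth.
- robot.close_job(): hands the job in; it is judged then, once.
Trained networks look in a picture, given as the dict that the camera call returned (one of the last four; its "shot" number tells which), for a name from the list of things; names that differ only in an ending like _2 or _b are one class to them, and where a whole thing is asked for, a point or a joint stands for the part that bears it (a point fixed in the world has none). Each returns a list of dicts, best first, with "conf" (0 to 1); they miss things now and then, are a little off and sometimes report something else, mostly with a low value. They report only what shows in the picture. A call takes as long as a camera call. They do not tell look-alikes from the thing itself.
- robot.regions_of(picture, name): "mask" (420x560 bool, what is visible of it) and "rect" ([left, top, right, bottom] in pixels, round what is visible of it).
The state is a dict: "t": time; "q": joint angles; "dq": joint speeds; "joint_torque": joint torques, N m; "tool_pos": TCP position; "orientation": TCP orientation; "force": force on the tool from outside, world axes, zero at the start; "wrist_torque": the same for the moment, N m; "opening": finger opening in m; "gripper_force": force on a finger pad.
Only numpy, scipy, OpenCV 4.12 (cv2) and the standard library are available. Lean on these libraries where they do the work, as an engineer would, in place of code of your own. Each camera call takes 0.05 s, during which the arm holds its last target. There are 200 camera calls.

## Working session

There is one attempt and no reset: what is moved stays moved. The work goes in short steps, Python scripts to look and compute and a shell command to move; the robot and the scene stay as the last step left them, time stands still between calls to the robot, and variables do not carry over. Pictures are saved under pics/ and viewed, at most 10 in all, crops included, and the job is handed in when it is done.

```bash
mkdir -p pics; cat > h.py <<'E'
import numpy as np,cv2
from plant import robot
from scipy.spatial.transform import Rotation as R
def look(n,f,names=()):
    s=robot.read_state();p=robot.read_camera(n);im=p["frame"][:,:,::-1].copy()
    if n=="wrist":
        T=np.eye(4);T[:3,:3]=R.from_rotvec(s["orientation"]).as_matrix();T[:3,3]=s["tool_pos"];M=T@p["T_tool_cam"]
    else:
        M=np.eye(4);r=R.from_rotvec(np.ravel(p["rvec"])).as_matrix();M[:3,:3]=r.T;M[:3,3]=-r.T@np.ravel(p["tvec"])
    p["M"]=M
    for nm in names:
        for d in robot.regions_of(p,nm):
            m=d["mask"];v,u=np.nonzero(m);c=im[m].mean(0) if len(u) else 0
            print(n,nm,round(d["conf"],2),d["rect"],"cen",u.mean().round(1),v.mean().round(1),"bgr",np.round(c))
    cv2.imwrite("pics/"+f,im);return p
def px(p,u,v,z):
    d=p["M"][:3,:3]@np.array([(u-p["cx"])/p["fx"],(v-p["cy"])/p["fy"],1]);o=p["M"][:3,3]
    return (o+d*(z-o[2])/d[2]).round(4)
E
python3 - <<'E'
from h import *
for n in("scene","side","wrist"):
    p=look(n,n+"0.png",["cam","bottle","spare_cam_nose"])
    print(n,p["M"][:3,3])
ims=[cv2.imread(f"pics/{n}0.png") for n in("scene","side")]
s=robot.read_state();print(s["t"],s["tool_pos"],s["orientation"],s["opening"])
E
```

```text
scene cam 0.98 [161.1, 165.1, 188.0, 204.7] cen 172.7 187.1 bgr [89. 87. 88.]
scene cam 0.95 [217.1, 83.0, 239.9, 114.0] cen 227.5 100.0 bgr [75. 74. 72.]
scene bottle 0.86 [178.7, 205.0, 204.8, 242.7] cen 192.1 221.9 bgr [170. 176. 178.]
scene bottle 0.82 [224.7, 248.3, 255.2, 286.1] cen 241.8 266.1 bgr [118. 118.  47.]
scene [0.84355167 0.40415508 0.88255975]
side cam 0.86 [372.3, 122.9, 388.7, 150.5] cen 380.6 138.2 bgr [75. 74. 73.]
side cam 0.77 [262.3, 132.4, 285.1, 160.4] cen 274.8 142.9 bgr [62. 61. 62.]
side bottle 0.87 [216.4, 187.5, 240.7, 226.2] cen 226.0 204.8 bgr [105. 106.  17.]
side bottle 0.55 [235.2, 145.1, 258.6, 176.7] cen 244.8 160.6 bgr [154. 161. 165.]
side spare_cam_nose 0.56 [212.5, 250.0, 246.2, 282.7] cen 228.5 263.0 bgr [72. 70. 71.]
side [0.23875442 0.52152365 0.6739922 ]
wrist [0.11011594 0.59361055 0.38424705]
0.6 [0.17660248 0.57342127 0.23265636] [4.67600155e-01 3.10657631e+00 5.55521226e-05] 0.09306769478403742
```

View pics/scene0.png

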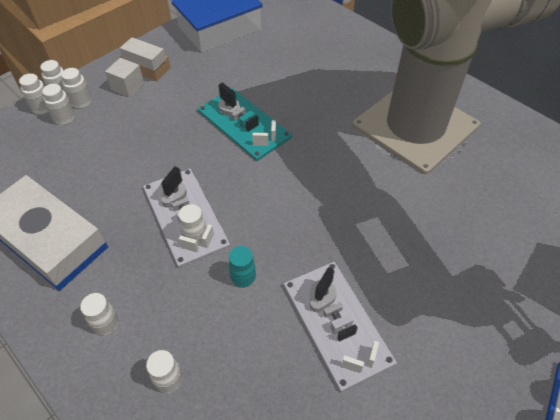

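View pics/side0.png

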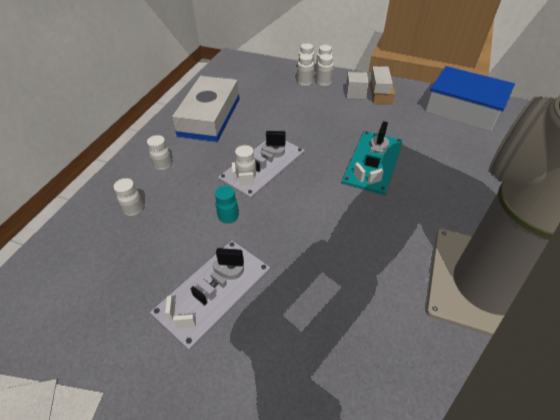

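The white bottle stands in the far grey holder (scene: handle about (172,181), bottle (192,222); side: handle (276,139), bottle (245,160)). The turquoise holder and the empty grey one are to be left alone.

```bash
python3 - <<'E'
from h import *
a=look("scene","x.png");b=look("side","x2.png")
print("handle",px(a,172.5,181,.058),px(b,276,139.5,.058))
print("bottle top",px(a,190.5,214,.092),px(b,245,154,.092))
# plate corners
A=[px(a,*c,.012) for c in[(143,186),(187,170),(229,245),(183,262)]];print(A)
s=robot.read_state();print(R.from_rotvec(s["orientation"]).as_matrix().round(3))
print(robot.read_camera("wrist")["T_tool_cam"].round(3),a["fx"])
E
```

```text
handle [ 0.536  -0.2239  0.058 ] [ 0.5322 -0.2199  0.058 ]
bottle top [ 0.573  -0.1113  0.092 ] [ 0.5643 -0.1037  0.092 ]
[array([ 0.5722, -0.2922,  0.012 ]), array([ 0.4774, -0.2613,  0.012 ]), array([ 0.5384, -0.0519,  0.012 ]), array([ 0.6267, -0.085 ,  0.012 ])]
[[-0.956  0.294  0.   ]
 [ 0.294  0.956  0.   ]
 [-0.     0.    -1.   ]]
[[ 0.    -0.969 -0.248  0.069]
 [ 1.     0.     0.001 -0.   ]
 [-0.001 -0.248  0.969 -0.152]
 [ 0.     0.     0.     1.   ]] 519.8460205508381
```

```bash
python3 -m handwheel '[[-0.1,-0.575,-0.655,0,0,0,0.8],[-0.1,-0.575,-0.655,0,0,0,0.8],[-0.1,-0.575,-0.655,0,0,0,0.8],[-0.1,-0.575,-0.655,0,0,0,0.8],[-0.1,-0.575,-0.655,0,0,0,0.8],[-0.1,-0.575,-0.655,0,0,0,0.8],[-0.1,-0.575,-0.655,0,0,0,0.8],[-0.1,-0.575,-0.655,0,0,0,0.8],[-0.1,-0.575,-0.655,0,0,0,0.8],[-0.1,-0.575,-0.655,0,0,0,0.8],[-0.1,-0.575,-0.655,0,0,0,0.8],[-0.1,-0.575,-0.655,0,0,0,0.8],[-0.1,-0.575,-0.655,0,0,0,0.8],[-0.1,-0.575,-0.655,0,0,0,0.8],[-0.1,-0.575,-0.655,0,0,0,0.8],[-0.1,-0.575,-0.655,0,0,0,0.8],[-0.1,-0.575,-0.655,0,0,0,0.8],[-0.1,-0.575,-0.655,0,0,0,0.8]]' 30
python3 - <<'E'
from h import *
p=look("wrist","w1.png",["cam","bottle"])
s=robot.read_state();print(s["t"],s["tool_pos"],s["orientation"],s["opening"],s["q"])
E
```

```text
t: 3.0
tool_pos: [0.5334, -0.2207, 0.2334]
orientation: [3.098, 0.518, 0.002]
force: [-0.7, 0.2, 0.0]
opening: 0.051
gripper_force: 0.0
wrist cam 0.61 [267.5, 152.8, 312.1, 225.6] cen 291.2 185.6 bgr [125. 120. 121.]
wrist bottle 0.7 [153.9, 91.9, 221.0, 146.6] cen 188.5 118.8 bgr [204. 201. 201.]
wrist bottle 0.66 [8.3, 51.5, 109.6, 114.0] cen 55.4 83.2 bgr [132. 129.  31.]
3.15 [ 0.53339509 -0.22118543  0.2331296 ] [3.09826698e+00 5.16790464e-01 1.02816885e-03] 0.05092504909487372 [-4.81863705e-01  6.86560949e-02  1.55316369e+00 -2.09095000e-05
  1.51893652e+00  7.58377183e-01]
```

View pics/w1.png

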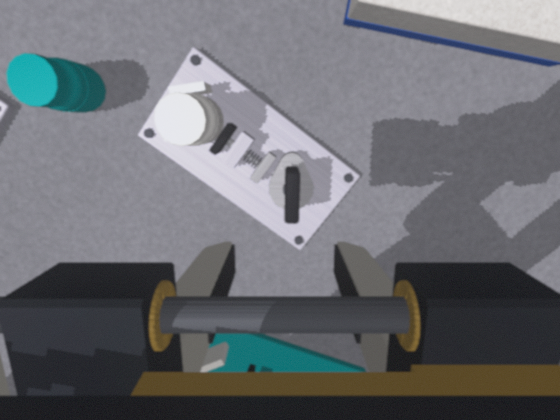

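The wrist view shows the right holder: handle top from about (292,167) to (291,222), bottle top (181,119), nose pointing up in the image.

```bash
python3 - <<'E'
from h import *
p=look("wrist","w2.png",["cam"])
im=p["frame"].max(2);sub=im[150:235,265:320]
v,u=np.nonzero(sub<60);v=v+150;u=u+265
(c,wh,an)=cv2.minAreaRect(np.c_[u,v].astype(np.float32));print(c,wh,an,len(u))
# top face ends
e1=px(p,292,167,.077);e2=px(p,291.5,221,.077);print(e1,e2,(e1+e2)/2,np.linalg.norm(e1-e2),np.degrees(np.arctan2(*(e1-e2)[1::-1])))
b=px(p,181,119,.092);print("bottle",b)
P=(e1+e2)/2;print("ph",np.degrees(np.arctan2(*(b-P)[1::-1])),np.linalg.norm((b-P)[:2]))
C=[px(p,*q,.012) for q in[(195,48),(138,134),(302,248),(361,177)]]
for i,j in((0,3),(1,2)):print(np.degrees(np.arctan2(*(C[i]-C[j])[1::-1])),np.linalg.norm(C[i]-C[j]))
print("plate mid",np.mean(C,0))
s=robot.read_state();m=R.from_rotvec(s["orientation"]).as_matrix();print(s["tool_pos"],m[:,0],np.degrees(np.arctan2(m[1,0],m[0,0])))
cv2.imwrite("pics/w2c.png",cv2.resize(p["frame"][130:250,200:340,::-1],None,fx=5,fy=5,interpolation=3))
E
```

```text
(291.5, 194.0) (52.0, 11.0) 90.0 123
[ 0.5625 -0.2183  0.077 ] [ 0.5146 -0.2345  0.077 ] [ 0.53855 -0.2264   0.077  ] 0.050565304310366856 18.685773022112933
bottle [ 0.5718 -0.1174  0.092 ]
ph 73.03588958189304 0.11395859993874967
72.07355558347567 0.21735190360335013
72.76026929341748 0.21830790182675475
plate mid [ 0.5528   -0.177175  0.012   ]
[ 0.53336491 -0.22146399  0.23292337] [9.46012188e-01 3.24130881e-01 3.34289032e-04] 18.91292906558086
```

View pics/w2c.png

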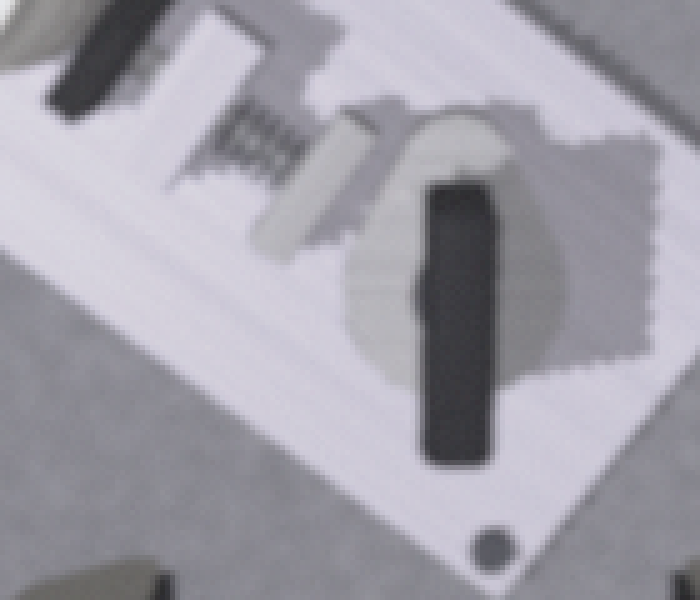

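```bash
python3 -m handwheel '[[-0.1,0.002,0.006,0.05,0,0,0],[-0.1,0.002,0.006,0.1,0,0,0],[-0.1,0.002,0.006,0.14,0,0,0],[-0.1,0.002,0.006,0.16,0,0,0],[-0.1,0.002,0.006,0.171,0,0,0],[-0.1,0.002,0.006,0.171,0,0,0],[-0.1,0.002,0.006,0.171,0,0,0]]'
python3 - <<'E'
from h import *
p=look("wrist","w3.png")
s=robot.read_state();print(s["t"],s["tool_pos"],s["force"])
E
```

```text
t: 4.12
tool_pos: [0.5384, -0.2275, 0.0635]
orientation: [3.097, 0.515, 0.004]
force: [-0.1, -0.8, -1.3]
opening: 0.0511
gripper_force: 0.0
4.175 [ 0.53836375 -0.22748654  0.06350427] [-0.49921716 -0.43525323 -0.70972913]
```

View pics/w3.png

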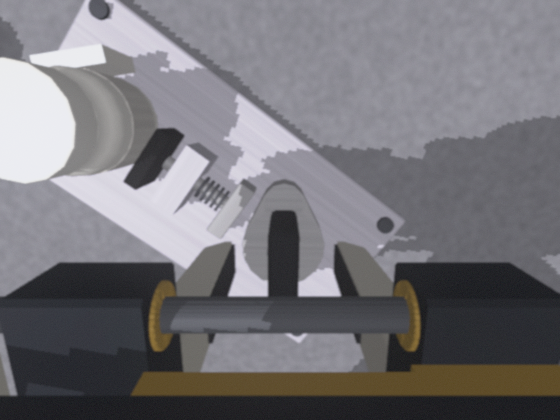

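The handle is centred between the fingers (handle x about 284, its front top end at (284,211)). Closing.

```bash
python3 - <<'E'
from h import *
p=look("wrist","w4.png");s=robot.read_state();m=R.from_rotvec(s["orientation"]).as_matrix()
print("front end in tool",m.T@(px(p,284,211,.077)-s["tool_pos"]))
E
python3 -m handwheel '[[0.4,0,0,0,0,0,0],[0.7,0,0,0,0,0,0],[1,0,0,0,0,0,0],[1,0,0,0,0,0,0],[1,0,0,0,0,0,0],[1,0,0,0,0,0,0]]' 20
```

```text
front end in tool [ 0.03162816 -0.00039041 -0.01360837]
t: 4.97
tool_pos: [0.5372, -0.2271, 0.0616]
orientation: [3.099, 0.515, 0.0]
force: [0.8, -1.5, -1.0]
opening: 0.0138
gripper_force: 20.0
```

```bash
python3 -m handwheel '[[1,0,0.0005,0,0,0,-0.04],[1,0,0.001,0,0,0,-0.08],[1,0,0.001,0,0,0,-0.12],[1,0,0.0015,0,0,0,-0.15],[1,0,0.0015,0,0,0,-0.15],[1,0,0.0015,0,0,0,-0.15]]'
```

```text
t: 5.72
tool_pos: [0.5371, -0.2269, 0.0616]
orientation: [-2.89, -1.224, 0.001]
force: [-3.8, 5.6, 4.1]
opening: 0.0142
gripper_force: 20.0
```

```bash
python3 -m handwheel '[[1,0,0,0,0,0,-0.04],[1,0,0,0,0,0,-0.08],[1,0,0,0,0,0,-0.12],[1,0,0,0,0,0,-0.15],[1,0,0,0,0,0,-0.15],[1,0,0,0,0,0,-0.15]]'
python3 - <<'E'
from h import *
s=robot.read_state();m=R.from_rotvec(s["orientation"]).as_matrix();print(np.degrees(np.arctan2(m[1,0],m[0,0])),s["wrist_torque"])
p=look("wrist","w5.png")
E
```

```text
t: 6.48
tool_pos: [0.5367, -0.2267, 0.0616]
orientation: [-2.524, -1.865, 0.001]
force: [-4.8, 7.4, 6.7]
opening: 0.0137
gripper_force: 20.0
72.91177051910736 [0.92887475 0.96151249 0.05598804]
```

View pics/w5.png

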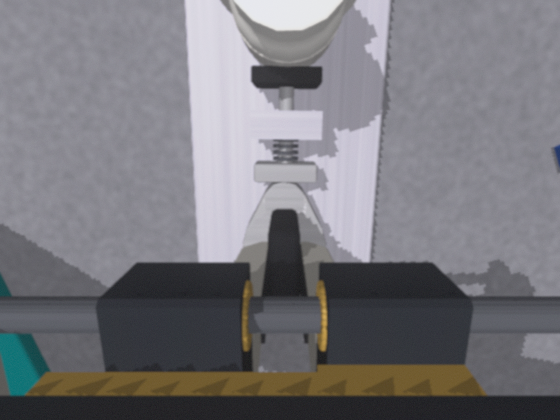

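The nose now points squarely at the follower, which is pressed in, and the jaw is at the bottle. Releasing and lifting.

```bash
python3 -m handwheel '[[0.3,0,0,0,0,0,0],[0,0,0,0,0,0,0],[-0.1,0,0,0,0,0,0],[-0.1,0,0,0,0,0,0],[-0.1,0,0,-0.03,0,0,0],[-0.1,0,0,-0.08,0,0,0],[-0.1,0,0,-0.13,0,0,0],[-0.1,0,0,-0.17,0,0,0],[-0.1,0,0,-0.17,0,0,0],[-0.1,0,0,-0.17,0,0,0]]'
python3 - <<'E'
from h import *
p=look("wrist","w6.png",["cam","bottle"])
E
```

```text
t: 7.78
tool_pos: [0.5374, -0.2282, 0.231]
orientation: [-2.527, -1.866, 0.0]
force: [-0.6, -1.3, -0.9]
opening: 0.0507
gripper_force: 0.0
wrist cam 0.59 [261.0, 153.6, 306.4, 223.1] cen 283.3 186.2 bgr [122. 117. 118.]
wrist bottle 0.86 [259.4, 22.1, 309.2, 91.3] cen 285.0 59.2 bgr [215. 212. 211.]
```

View pics/w6.png

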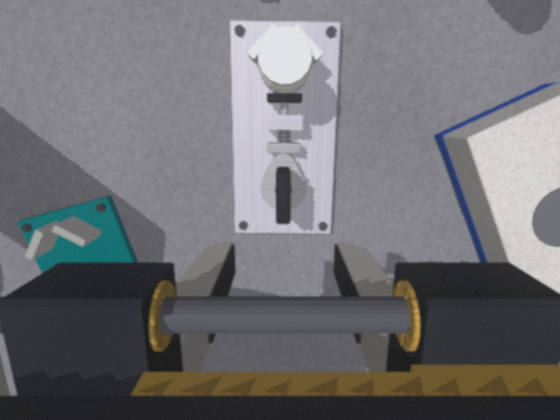

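The cam stays in line (handle upright at column 283, follower pressed at (284,148)), the bottle stands in the V-block at (285,55), and the gripper is clear.

```bash
python3 -c "
from plant import robot
print(robot.close_job())"
```

```text
the job is handed in; nothing more can be done
None
```

I turned the cam of the holder with the bottle until its nose pointed squarely at the follower, let go and lifted clear. The last picture showed the bottle still upright and clamped. I did not move the empty holder or the turquoise look-alikes, and I handed the job in at about 8 s; no verdict came back.

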